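# Fit the support posts into the board carrier

## Task

Make the board carrier ready: first swing the red-handled clamp lever on the grey base fully open (arm pointing straight out of the end of the base), then press every white support post on the bench upright and fully home into a blind hole, the tall posts in the row with the blue stripe and the short ones in the row with the yellow stripe. When all of them are down, swing the lever back to its stop to lock it, and leave the small orange bottle, the block battery and the blue board alone.

Things in the scene. Friction and masses are not known exactly. Their poses are not given: they have to be found in the camera images.
- base: grey clamping base, fixed block 112 x 220 x 20 mm (x, y, z); origin: centre of its underside. Two rows of three round blind holes, 29 mm wide (posts: 28), 12 mm deep, unchamfered, 56 mm apart both ways. Blue stripe beside the row on its +x side (far from the robot, tall posts), yellow stripe beside the row on its -x side (near, short posts). At its -y end sits the clamp lever
- clamp (a joint): clamp lever, hinge about the vertical: 0 = fully open, arm pointing out of the block's end (block -y); 1.57 = fully locked at its stop, arm pointing to the block's front (block -x). It turns clockwise, seen from above, as the value grows, is held by light friction (about 2 N at the handle) and stays where it is left
- clamp_grip (a point): middle (26 to 64 mm over the bench, this point 50 mm) of the upright red round handle, 14 mm across, at the end of the clamp lever's thin arm (arm 25 to 36 mm over the bench); 60 mm from the hinge axis
- clamp_axis (a point): point on the clamp lever's vertical hinge axis, at the handle's height (50 mm over the bench)
- tall_hole0 (a point): centre of the mouth (20 mm over the bench) of a hole in the blue-striped row, for tall posts; 0 is farthest from the clamp lever, 2 nearest; any of the three will do; axes as the base
- tall_hole1 (a point): centre of the mouth (20 mm over the bench) of a hole in the blue-striped row, for tall posts; 0 is farthest from the clamp lever, 2 nearest; any of the three will do; axes as the base
- tall_hole2 (a point): centre of the mouth (20 mm over the bench) of a hole in the blue-striped row, for tall posts; 0 is farthest from the clamp lever, 2 nearest; any of the three will do; axes as the base
- short_hole0 (a point): centre of the mouth (20 mm over the bench) of a hole in the yellow-striped row, for short posts; 0 is farthest from the clamp lever, 2 nearest; any of the three will do; axes as the base
- short_hole1 (a point): centre of the mouth (20 mm over the bench) of a hole in the yellow-striped row, for short posts; 0 is farthest from the clamp lever, 2 nearest; any of the three will do; axes as the base
- short_hole2 (a point): centre of the mouth (20 mm over the bench) of a hole in the yellow-striped row, for short posts; 0 is farthest from the clamp lever, 2 nearest; any of the three will do; axes as the base
- tall_post0_mid (a point): centre of a tall white plain round post, 28 mm across, 30 mm long, 45 g, standing upright on the bench (z along its axis, both ends flat; fallen over, its centre lies 14 mm high); fully home it stands 18 mm out of the block, this point 23 mm over the bench. May be absent
- tall_post1_mid (a point): centre of a tall white plain round post, 28 mm across, 30 mm long, 45 g, standing upright on the bench (z along its axis, both ends flat; fallen over, its centre lies 14 mm high); fully home it stands 18 mm out of the block, this point 23 mm over the bench. May be absent
- tall_post2_mid (a point): centre of a tall white plain round post, 28 mm across, 30 mm long, 45 g, standing upright on the bench (z along its axis, both ends flat; fallen over, its centre lies 14 mm high); fully home it stands 18 mm out of the block, this point 23 mm over the bench. May be absent
- short_post0_mid (a point): centre of a short white plain round post, 28 mm across, 22 mm long, 45 g, standing upright on the bench (z along its axis, both ends flat; fallen over, its centre lies 14 mm high); fully home it stands 10 mm out of the block, this point 19 mm over the bench. May be absent
- short_post1_mid (a point): centre of a short white plain round post, 28 mm across, 22 mm long, 45 g, standing upright on the bench (z along its axis, both ends flat; fallen over, its centre lies 14 mm high); fully home it stands 10 mm out of the block, this point 19 mm over the bench. May be absent
- short_post2_mid (a point): centre of a short white plain round post, 28 mm across, 22 mm long, 45 g, standing upright on the bench (z along its axis, both ends flat; fallen over, its centre lies 14 mm high); fully home it stands 10 mm out of the block, this point 19 mm over the bench. May be absent
- flux_bottle: small orange bottle with blue tip, 18 x 28 x 94 mm, loose; leave alone (origin: centre of underside)
- battery: brown and black block battery, 50 x 27 x 18 mm, lying, loose; leave alone (origin: centre of underside)
- blue_board: blue circuit board 50 x 50 x 10 mm, lying loose; leave alone (origin: centre of underside)
There are look-alikes about, which are no part of the job. Leave any brown look-alike of the part that bears short_post0_mid alone.

How it is judged:
By the outcome, as a careful person would: the job done as asked, in the order asked, and still so for the second after the job is handed in, with the robot touching nothing.
Of tall_post0, tall_post1, tall_post2, short_post0, short_post1, short_post2 only 4 to 6 are there at a start; the rules pass over those that are not, and their reading is None.
At some moment in a run one of tall_post0, tall_post1, tall_post2, short_post0, short_post1, short_post2 may be knocked a few centimetres aside while the robot is not near it.
Once in a run the grip may slacken for a moment while it holds something.
It also fails if it takes over 210 s, if anything falls off the work surface, if the arm or the gripper's body presses on something with over 40 N, if the wrist force passes 120 N, or if a joint passes its speed limit or range.

## Robot

A 6-joint arm with a two-finger parallel gripper is mounted at the origin on a cart in front of the work surface, level with it; the furniture and walls round the work are solid. World frame = base frame: x ahead of the robot, y to its left, z up, the work surface at z = 0. Lengths are in m, angles in rad, forces in N, time in s.
With the tool pointing down it reaches from about 0.425 to 1.125 m from the base axis. Payload 14.9 kg.
Tool frame: the origin (TCP) lies at the very end of the fingers, on their centre line; the grasp point (between the pads) lies arm.grip_point_offset behind it (arm.grip_point_offset is the distance from the TCP to the grasp point, in m); z points along the fingers, y is the line along which they close (so a half turn about z gives the same grasp; the last joint's range is limited). The gripper opens to 91 mm and grips with 3 to 60 N. Pads are 32 mm wide; open, the fingers measure 118 mm over their backs; the gripper's body (76 mm by 178 mm) begins 60 mm behind the grasp point.
Start: joints at [1.275, 0.379, 1.734, -0, 1.028, -0.033], TCP at [0.182, 0.676, 0.214] pointing down, gripper open.
Joint ranges: [-2.77, 2.77], [-0.74, 2.19], [0, 2.66], [-1.06, 4.2], [0.31, 2.87], [-3.08, 3.08]. Speed limits (rad/s): [1.89, 1.89, 2.39, 3.14, 3.14, 3.14].

## Interface

Orientations are given as a unit quaternion [x, y, z, w].
In Python, from plant import arm, jaws, planner, viewer, close_job, monitor gives the robot as it stands. Calls block until the motion is done:
- arm.reach(position, orientation): joint-space move of the TCP to a pose.
- arm.servo_line(position, frame=None, max_speed=0.15, guard=None): straight line of the TCP; frame=None keeps the orientation; max_speed is the mean speed in m/s. With guard (N) it stops when the force on the tool has changed by that much, and returns True; else False.
- arm.move_joints(angles): joint-space move.
- jaws.grip(opening, strength=None): opening from 0.0 (shut) to 1.0 (fully open); strength is the grip in N (None keeps the last); returns when the fingers have stopped.
- arm.dwell(seconds).
- planner.inverse_kinematics(position, orientation): joint angles nearest the present ones, or None.
- viewer.read_camera(name): name is "side" or "top"; returns the picture (420x560x3 uint8, red, green, blue); there is no depth.
- viewer.calibration(name): a dict with "camera_matrix" (3x3 intrinsics, pixels), "cam_to_world" (4x4, takes a point from camera to world coordinates). Camera axes: x right, y down, z forward; pixel columns grow to the right and rows downward; lengths in m; the calibration is good to about 2 mm. A picture is of the moment at which its call begins. calibration takes no time and is no camera call.
A pose or a line that the arm cannot do raises arm.PlanningError and nothing moves.
- close_job(): hands the job in; it is judged then, once.
Readings, each from a call of its own:
- monitor.get_time_s(): time.
- monitor.get_qpos(): joint angles.
- monitor.get_dq(): joint speeds.
- monitor.get_joint_efforts(): joint torques, N m.
- monitor.get_eef_pos(): TCP position.
- monitor.get_tcp_rot(): TCP orientation.
- monitor.get_force(): force on the tool from outside, world axes, zero at the start.
- monitor.get_torque(): the same for the moment, N m.
- monitor.get_opening(): opening from 0.0 (shut) to 1.0 (fully open).
- monitor.get_grip_force(): force on a finger pad.
Only numpy, scipy, OpenCV 4.12 (cv2) and the standard library are available. Lean on these libraries where they do the work, as an engineer would, in place of code of your own. Each camera call takes 0.05 s, during which the arm holds its last target. There are 200 camera calls.

## Working session

There is one attempt and no reset: what is moved stays moved. The work goes in short steps, each a Python script; the robot and the scene stay as the last script left them, time stands still between calls to the robot, and variables do not carry over. Pictures are saved under pics/ and viewed, at most 14 in all, crops included, and the job is handed in when it is done.

```bash
ls; mkdir -p pics
python3 - <<'E'
from plant import arm, jaws, planner, viewer, monitor
import cv2
for n in ("top","side"):
    im=viewer.read_camera(n); cv2.imwrite(f"pics/{n}0.png",im[:,:,::-1])
    c=viewer.calibration(n); print(n,c["camera_matrix"],c["cam_to_world"])
print(arm.grip_point_offset,monitor.get_time_s(),monitor.get_tcp_rot(),monitor.get_opening())
E
```

```text
pics
top [[507.32382203   0.         280.26461965]
 [  0.         507.32382203 209.80907417]
 [  0.           0.           1.        ]] [[ 0.01797677 -0.99785803  0.06289826  0.4519282 ]
 [-0.99981519 -0.01836945 -0.00567032  0.10288754]
 [ 0.00681358 -0.0627847  -0.99800384  1.44396932]
 [ 0.          0.          0.          1.        ]]
side [[469.83599701   0.         282.04772444]
 [  0.         469.83599701 209.5154564 ]
 [  0.           0.           1.        ]] [[-0.96169046 -0.18189289  0.20510106  0.29849037]
 [-0.27409981  0.6504381  -0.70837813  0.93307466]
 [-0.00455659 -0.73745865 -0.67537692  0.82256454]
 [ 0.          0.          0.          1.        ]]
0.0188 0.1 [ 1.31020467e-01  9.91379545e-01 -4.78658010e-04 -7.29754104e-05] 0.9988456760013777
```

View pics/top0.png

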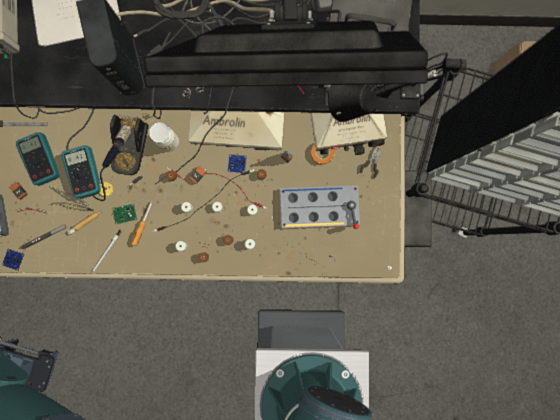

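View pics/side0.png

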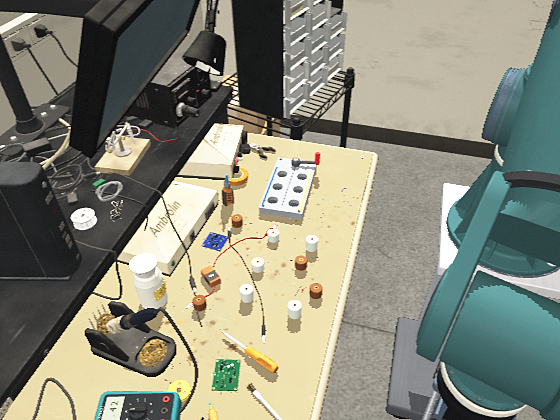

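Run:
```python
import cv2,numpy as np
t=cv2.imread("pics/top0.png");s=cv2.imread("pics/side0.png")
cv2.imwrite("pics/tc0.png",cv2.resize(t[150:270,165:365],None,fx=4,fy=4,interpolation=cv2.INTER_CUBIC))
cv2.imwrite("pics/sc0.png",cv2.resize(s[145:325,185:345],None,fx=3.3,fy=3.3,interpolation=cv2.INTER_CUBIC))
```

```text
(no output)
```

View pics/tc0.png

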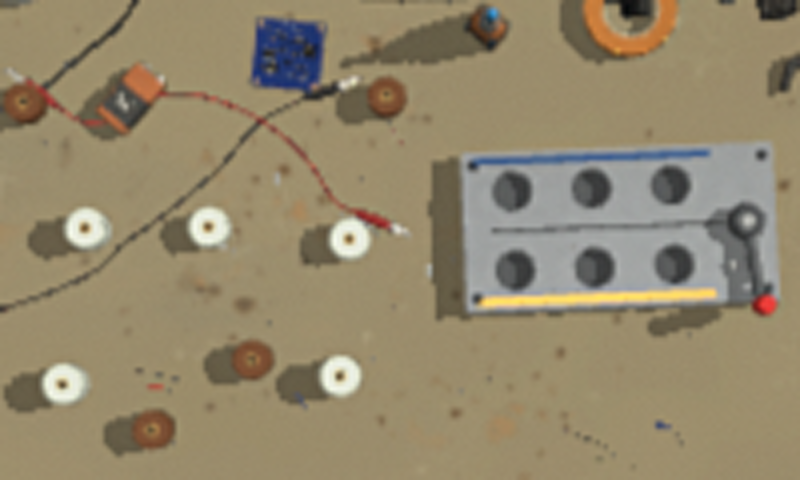

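View pics/sc0.png

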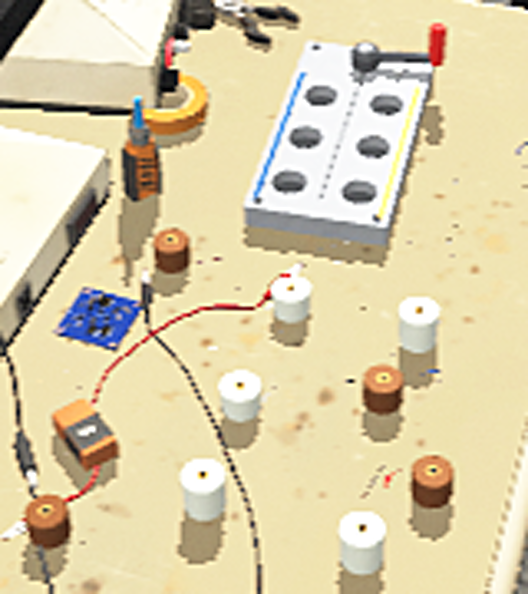

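```bash
cat > v.py <<'E'
import cv2,numpy as np
from plant import viewer
from scipy.ndimage import center_of_mass
CAL={n:viewer.calibration(n) for n in("top","side")}
def ray(n,p):
    c=CAL[n];T=c["cam_to_world"];d=T[:3,:3]@np.linalg.solve(c["camera_matrix"],[p[0],p[1],1]);return T[:3,3],d/np.linalg.norm(d)
def plane(n,p,z):
    o,d=ray(n,p);return o+d*(z-o[2])/d[2]
def tri(pt,ps):
    o1,d1=ray("top",pt);o2,d2=ray("side",ps)
    k=np.linalg.lstsq(np.c_[d1,-d2],o2-o1,rcond=None)[0];a=o1+k[0]*d1;b=o2+k[1]*d2
    return (a+b)/2,np.linalg.norm(a-b)
def proj(n,P):
    c=CAL[n];q=np.linalg.inv(c["cam_to_world"])@np.r_[P,1];q=c["camera_matrix"]@q[:3];return q[:2]/q[2]
def blobs(mask,lo,hi):
    k,l,st,c=cv2.connectedComponentsWithStats(mask.astype(np.uint8));return [(c[i],st[i],l==i) for i in range(1,k) if lo<=st[i,4]<=hi]
def inbench(n,c,z=.02):
    p=plane(n,c,z);return .42<p[0]<.9 and -.3<p[1]<.5
def dots(n,im):
    "white posts: (dot pixel, blob centroid, bbox)"
    a=im.astype(int);w=(a.min(2)>125)&(a.max(2)-a.min(2)<40)
    w=cv2.morphologyEx(w.astype(np.uint8),cv2.MORPH_OPEN,np.ones((3,3)))
    out=[]
    for c,st,m in blobs(w,35,500):
        if not inbench(n,c):continue
        x,y,ww,h=st[:4]
        if max(ww,h)>30: continue
        f=cv2.morphologyEx(m.astype(np.uint8),cv2.MORPH_CLOSE,np.ones((7,7)))>0
        inner=cv2.erode(f.astype(np.uint8),np.ones((3,3)))>0
        dk=np.where(inner,np.clip(215-a.sum(2)/3.,0,None) ,0)
        d2=np.where(dk>25,dk,0)
        if d2.sum()==0: out.append((None,c,st)); continue
        cy,cx=np.unravel_index(np.argmax(d2),d2.shape)
        win=np.zeros_like(d2);win[cy-1:cy+2,cx-1:cx+2]=d2[cy-1:cy+2,cx-1:cx+2]
        q=center_of_mass(win);out.append((np.array(q[::-1]),c,st))
    return out
def posts(verbose=False):
    it,is_=viewer.read_camera("top"),viewer.read_camera("side")
    dt,ds=dots("top",it),dots("side",is_)
    if verbose:
        for n,d in(("top",dt),("side",ds)):
            for q in d: print(n,None if q[0] is None else q[0].round(1),q[1].round(1),q[2])
    res=[]
    for t in dt:
        best=None
        for s in ds:
            if t[0] is None or s[0] is None: continue
            P,e=tri(t[0],s[0])
            if e<.008 and .012<P[2]<.06 and (best is None or e<best[1]): best=(P,e,t[0],s[0])
        if best: res.append(best)
        else: print("unmatched",t)
    return res
E
python3 - <<'E'
from v import *
for P,e,a,b in posts(True): print(P.round(4),round(e,4),a.round(1),b.round(1))
it,is_=cv2.imread("pics/top0.png")[:,:,::-1],cv2.imread("pics/side0.png")[:,:,::-1]
R={}
for n,im in(("top",it),("side",is_)):
    a=im.astype(int)
    red=(a[:,:,0]>140)&(a[:,:,1]<70)&(a[:,:,2]<70)
    for c,st,m in blobs(red,5,400):
        if inbench(n,c,.05): print(n,"red",c.round(1),st,plane(n,c,.05).round(3))
    # base grey
    x0,y0,x1,y1=(275,180,365,235) if n=="top" else (255,150,325,225)
    sub=a[y0:y1,x0:x1]; g=sub.sum(2)/3
    ref=np.percentile(g[(sub.max(2)-sub.min(2)<25)],70)
    print(n,"ref",ref)
    dk=g<.75*ref
    for c,st,m in blobs(dk,15,200):
        mw=np.where(m,1,0);print(n,"hole",(c+[x0,y0]).round(1),st[:5],plane(n,c+[x0,y0],.02).round(4))
E
```

```text
top [326.5 125. ] [320.4 125. ] [313 114  17  28 333]
top [195.7 125.8] [192.7 128.6] [189 122  10  16  99]
top [185.8 206.5] [186.5 206.6] [181 202  12  10  89]
top [216.6 206.2] [217.1 206.5] [212 202  11  10  85]
top [251.8 209.2] [252.2 209. ] [247 204  11  11  89]
top [249.4 243.6] [249.5 243.5] [245 239  10  10  78]
top [180.  245.6] [181.  245.5] [176 241  11  10  88]
side None [210.8 133.5] [205 126  12  15 107]
side [287.7 131.4] [285. 130.] [280 128  10   6  47]
side None [155.9 214.3] [148 201  17  27 255]
side [272.6 232. ] [272.8 235.3] [267 229  12  14 143]
side [311.6 238.5] [311.3 242.9] [306 235  12  17 177]
side [257.3 261.1] [257.3 264.4] [251 257  13  16 164]
side [245.9 288.3] [246.2 292.7] [239 284  14  19 213]
side [294.4 304.5] [294.2 309. ] [288 300  14  19 227]
side None [234.8 340.3] [225 333  21  16  72]
unmatched (array([326.53230473, 125.0192864 ]), array([320.43543544, 124.98798799]), array([313, 114,  17,  28, 333], dtype=int32))
unmatched (array([195.67380224, 125.83180428]), array([192.74747475, 128.61616162]), array([189, 122,  10,  16,  99], dtype=
[... 949 characters left out ...]
.0084 0.02  ]
side red [316.8 159. ] [315 154   5  11  40] [ 0.497 -0.101  0.05 ]
side red [230.5 245.8] [228 244   6   5   6] [0.612 0.27  0.05 ]
side ref 250.33333333333334
side hole [264.2 153.4] [  0   0  21  11 114] [ 0.6586 -0.1274  0.02  ]
side hole [268.4 187.5] [ 7 17 16 40 45] [0.601  0.0176 0.02  ]
side hole [281.8 173.5] [22 21 10  6 49] [ 0.5833 -0.05    0.02  ]
side hole [301.7 176.4] [42 24 10  6 51] [ 0.5272 -0.0526  0.02  ]
side hole [277.2 186.2] [18 33 10  7 52] [0.58   0.0061 0.02  ]
side hole [297.6 189.1] [38 36 10  7 56] [0.5244 0.0029 0.02  ]
side hole [272.1 199.7] [12 47 11  7 56] [0.5774 0.0619 0.02  ]
side hole [293.4 202.8] [34 50 10  7 59] [0.5211 0.0588 0.02  ]
```

```bash
cat > h.py <<'E'
import numpy as np,json,time
from scipy.spatial.transform import Rotation as R
from plant import arm,jaws,planner,viewer,monitor
def quat(th):
    y=np.array([np.cos(th),np.sin(th),0]);z=np.array([0,0,-1.]);return R.from_matrix(np.c_[np.cross(y,z),y,z]).as_quat()
def best(p,th):
    "of the two equal grasps, the one with the last joint nearest its middle"
    c=[]
    for t in(th,th+np.pi):
        q=planner.inverse_kinematics(p,quat(t))
        if q is not None:c.append((abs(q[5]),t))
    return quat(min(c)[1])
def go(p,th): arm.reach(list(p),best(p,th))
def line(p,**k): return arm.servo_line(list(p),**k)
OP=lambda mm:mm/91.
def st(s=""): print(s,round(monitor.get_time_s(),1),np.round(monitor.get_eef_pos(),4),np.round(monitor.get_force(),1),"open",round(monitor.get_opening()*91,1),"grip",round(monitor.get_grip_force(),1),flush=True)
E
python3 - <<'E'
from v import *; from h import *
top=np.array([[.5776,.0607],[.5806,.0047],[.5839,-.0514],[.5215,.0573],[.5248,.0016],[.5282,-.0542]])
side=np.array([[.5774,.0619],[.58,.0061],[.5833,-.05],[.5211,.0588],[.5244,.0029],[.5272,-.0526]])
m=(top+side)/2
g=np.array([[28,56],[28,0],[28,-56],[-28,56],[-28,0],[-28,-56]])/1000.
c=m.mean(0);U,_,V=np.linalg.svd(g.T@(m-c));Rm=V.T@U.T
phi=np.arctan2(Rm[1,0],Rm[0,0]);fit=g@Rm.T+c
print("c",c,"phi",phi,"resid mm",(1e3*(fit-m)).round(1).tolist())
H=c+Rm@[0,-.107];print("H guess",H,"from pixel",plane("top",(351.75,205),.045))
h,e=tri((355.6,225.6),(316.5,154.5));print("handle top",h,e)
hd=H+.06*Rm@[-1,0];print("handle expected",hd, "top proj",proj("top",[*hd,.06]),"side",proj("side",[*hd,.045]))
json.dump(dict(c=c.tolist(),phi=phi,H=H.tolist(),holes=fit.tolist()),open("s.json","w"))
for th in(-np.pi/4,0,np.pi/2): print(th,[np.round(planner.inverse_kinematics([*hd,.12],quat(t)),2) for t in(th,th+np.pi)])
E
```

```text
c [0.5525     0.00381667] phi 0.05541741466771896 resid mm [[-0.1, -0.0], [0.2, -0.0], [-0.0, 0.2], [0.1, 0.1], [-0.1, 0.0], [-0.1, -0.2]]
H guess [ 0.55842663 -0.10301907] from pixel [ 0.55707084 -0.10261916  0.045     ]
handle top [ 0.50035682 -0.11176413  0.05734388] 0.0010743524809290544
handle expected [ 0.49851874 -0.10634242] top proj [353.72664802 226.01210433] side [316.70683095 159.36073491]
-0.7853981633974483 [array([-0.26,  0.23,  2.16, -0.  ,  0.76,  0.53]), array([-0.26,  0.23,  2.16, -0.  ,  0.76, -2.61])]
0 [array([-0.26,  0.23,  2.16, -0.  ,  0.76, -0.26]), array([-0.26,  0.23,  2.16, -0.  ,  0.76,  2.89])]
1.5707963267948966 [array([-0.26,  0.23,  2.16, -0.  ,  0.76, -1.83]), array([-0.26,  0.23,  2.16, -0.  ,  0.76,  1.31])]
```

```bash
cat > lever.py <<'E'
from h import *
S=json.load(open("s.json"));H=np.array(S["H"]);phi=S["phi"]
def tip(a):  # a: 0 open .. pi/2 locked
    b=phi-np.pi/2-a; return H+.06*np.array([np.cos(b),np.sin(b)])
def swing(start,a0,a1,over,n=9):
    Z=.040;th=-np.pi/4
    jaws.grip(OP(55),15); go([*start,.15],th); line([*start,.10]);st("above")
    print("touch",line([*start,Z],max_speed=.1,guard=8))
    jaws.grip(0.0,12);st("gripped")
    for a in np.linspace(a0,a1,n)[1:]: 
        if line([*tip(a),Z],max_speed=.08,guard=25): st("guard %.2f"%a);break
    t0=tip(a1+over);hit=line([*t0,Z],max_speed=.03,guard=12);st("end hit=%s"%hit)
    arm.dwell(.2);jaws.grip(OP(50));st("open");p=monitor.get_eef_pos();line([p[0],p[1],.12]);st("up")
E
python3 - <<'E'
from lever import *
swing(np.array([.4995,-.109]),np.pi/2,0,-.07)
import cv2
for n in("top","side"):cv2.imwrite(f"pics/{n}1.png",viewer.read_camera(n)[:,:,::-1])
a=cv2.imread("pics/top1.png")[160:250,260:380];b=cv2.imread("pics/side1.png")[130:230,230:350]
cv2.imwrite("pics/lev1.png",np.hstack([cv2.resize(a,(400,300)),cv2.resize(b,(360,300))]))
E
```

```text
above 4.4 [ 0.4996 -0.1089  0.1001] [-0.4 -0.3  0.3] open 54.9 grip 0.0
touch False
gripped 5.8 [ 0.5002 -0.1091  0.0402] [ 4.  -0.4 -0.9] open 13.7 grip 12.0
end hit=True 8.4 [ 0.5624 -0.1619  0.0393] [-3.2  1.1  9.8] open 13.3 grip 12.0
open 9.3 [ 0.5617 -0.1618  0.0383] [-0.  -0.6  0.2] open 50.0 grip 0.0
up 10.0 [ 0.5613 -0.1617  0.1194] [-0.2 -0.  -0.3] open 50.2 grip 0.0
```

View pics/lev1.png

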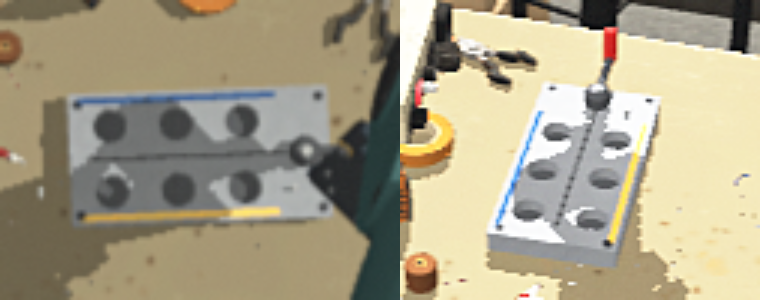

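```bash
cat > job.py <<'E'
from h import *; from v import *
GB=.010  # TCP height over post bottom in the grip
def load(): return json.load(open("s.json"))
def save(S): json.dump(S,open("s.json","w"))
def look(near,L):
    ps=[p for p in posts() if not(.49<p[0][0]<.62 and -.09<p[0][1]<.1)]
    for p in ps: print("post",p[0].round(4),round(p[1]*1e3,1))
    p=min(ps,key=lambda p:np.hypot(*(p[0][:2]-near)))[0]
    assert np.hypot(*(p[:2]-near))<.06 and abs(p[2]-L)<.004,p
    return p[:2]
def pick(xy,th0=0.,th1=np.pi/2):
    jaws.grip(OP(54),8); go([*xy,.11],th0)
    assert not line([*xy,GB],max_speed=.12,guard=8),"touched"
    jaws.grip(0.,6); a=monitor.get_opening()*91; jaws.grip(OP(50))
    go([*xy,GB],th1); jaws.grip(0.,30);st("held, first grip %.1f"%a)
    line([*xy,.085],max_speed=.15);st("lifted")
def spiral(r=3.2e-3,pitch=.65e-3):
    g=[(0,0)];k=1
    while k*pitch<=r:
        n=int(np.ceil(2*np.pi*k));g+=[(k*pitch*np.cos(2*np.pi*i/n),k*pitch*np.sin(2*np.pi*i/n)) for i in range(n)];k+=1
    return np.array(g)
def insert(hole,L,tmax=25):
    "hole: guessed centre; returns TCP xy found"
    line([*hole,.085],max_speed=.2); line([*hole,.034],max_speed=.1);st("over hole")
    t0=monitor.get_time_s();zc=None
    for i,d in enumerate(spiral()):
        x,y=hole+d
        if i: line([x,y,zc+.0015],max_speed=.03)
        hit=line([x,y,.0225],max_speed=.02,guard=6); z=monitor.get_eef_pos()[2]
        if i==0: print("first z",round(z,4),hit)
        if zc is None: zc=max(z,.029)
        if z<zc-.0025: break
        if monitor.get_time_s()-t0>tmax: st("search timeout");return None
    st("in after %d"%i)
    return np.array(monitor.get_eef_pos()[:2])
def press(L):
    p=np.array(monitor.get_eef_pos());jaws.grip(OP(42));line([p[0],p[1],.075],max_speed=.15);jaws.grip(0.)
    zt=.008+L
    line([p[0],p[1],zt+.012],max_speed=.15);hit=line([p[0],p[1],zt-.003],max_speed=.03,guard=20);st("pressed, want z %.4f hit %s"%(zt,hit))
    line([p[0],p[1],.12],max_speed=.25)
def update(S,k,xy):
    S.setdefault("found",{})[str(k)]=list(xy)
    g=np.array([[28,56],[28,0],[28,-56],[-28,56],[-28,0],[-28,-56]])/1000.
    i=[int(a) for a in S["found"]];m=np.array([S["found"][str(a)] for a in i])
    if len(i)>1:
        a=g[i]-g[i].mean(0);b=m-m.mean(0);S["phi"]=float(np.arctan2((a[:,0]*b[:,1]-a[:,1]*b[:,0]).sum(),(a*b).sum()))
    c,s=np.cos(S["phi"]),np.sin(S["phi"]);f=g@np.array([[c,-s],[s,c]]).T
    S["holes"]=(f+m.mean(0)-f[i].mean(0)).tolist();print("phi",S["phi"],"res",(np.array(S["holes"])[i]-m)*1e3);save(S)
def do(near,L,k):
    S=load();xy=look(near,L);pick(xy);h=insert(np.array(S["holes"][k]),L)
    if h is None:return
    update(S,k,h);press(L)
E
python3 - <<'E'
from job import *
from plant import arm
go([.50,.12,.2],np.pi/2)
im=viewer.read_camera("top").astype(int)
red=(im[:,:,0]>130)&(im[:,:,1]<80)&(im[:,:,2]<80)
for c,s,m in blobs(red,4,400):
    if inbench("top",c,.05):print("red",c.round(1),plane("top",c,.062))
S=load();H=np.array(S["H"]);print("open handle expected",H+.06*np.array([np.sin(S["phi"]),-np.cos(S["phi"])]))
do(np.array([.4452,.1789]),.030,2)
E
```

```text
red [176.2 173.9] [0.63227323 0.38167758 0.062     ]
red [187.5 180. ] [0.61606482 0.3502889  0.062     ]
red [374.4 203.4] [ 0.56136746 -0.16204061  0.062     ]
open handle expected [ 0.56174997 -0.16292696]
unmatched (array([326.43356643, 124.8041958 ]), array([319.84751773, 125.93262411]), array([313, 115,  16,  26, 282], dtype=int32))
unmatched (None, array([276.73049645, 127.14893617]), array([272, 116,  10,  23, 141], dtype=int32))
unmatched (None, array([379.78787879, 121.86363636]), array([376, 116,   8,  13,  66], dtype=int32))
unmatched (array([376.96843854, 151.44601329]), array([376.47619048, 152.5952381 ]), array([373, 150,   8,   6,  42], dtype=int32))
post [0.5453 0.3592 0.0299] 0.1
post [0.5482 0.274  0.022 ] 0.0
post [0.436  0.3715 0.0295] 0.8Traceback (most recent call last):
  File "<stdin>", line 9, in <module>
  File "job.py", line 50, in do
    S=load();xy=look(near,L);pick(xy);h=insert(np.array(S["holes"][k]),L)
                ~~~~^^^^^^^^
  File "job.py", line 9, in look
    assert np.hypot(*(p[:2]-near))<.06 and abs(p[2]-L)<.004,p
           ^^^^^^^^^^^^^^^^^^^^^^^^^^^^^^^^^^^^^^^^^^^^^^^^
AssertionError: [0.54817171 0.27403291 0.02196233]
```

```bash
sed -i 's/^    S=load();xy=look/    go([.56,-.14,.15],np.pi\/2);S=load();xy=look/' job.py
python3 - <<'E'
from job import *
do(np.array([.4452,.1789]),.030,2)
E
```

```text
unmatched (None, array([277.09090909, 126.6076555 ]), array([271, 115,  12,  28, 209], dtype=int32))
unmatched (array([327.37837838, 122.32186732]), array([319.79347826, 126.08695652]), array([313, 116,  17,  25, 276], dtype=int32))
unmatched (None, array([379.58024691, 121.34567901]), array([375, 116,   9,  13,  81], dtype=int32))
unmatched (array([376.95836947, 151.44492628]), array([376.46938776, 153.04081633]), array([373, 150,   8,   8,  49], dtype=int32))
post [0.5452 0.3592 0.03  ] 0.2
post [0.548 0.274 0.022] 0.3
post [0.5417 0.1744 0.0212] 0.0
post [0.4454 0.1788 0.0289] 0.4
post [0.436  0.3715 0.0296] 0.8
held, first grip 27.7 19.8 [0.4454 0.1788 0.01  ] [ 0.3 -0.1  0.7] open 27.1 grip 30.0
lifted 20.4 [0.4451 0.1787 0.0846] [ 0.8 -0.  -1.1] open 27.5 grip 30.0
over hole 22.6 [ 0.5837 -0.0505  0.034 ] [-0.1  0.2  0.6] open 27.6 grip 30.0
first z 0.0293 True
in after 2 24.2 [ 0.5839 -0.0499  0.0222] [ 2.5  5.2 -3.9] open 27.3 grip 30.0
phi 0.05541741466771896 res [[ 0.0000000e+00 -6.9388939e-15]]
pressed, want z 0.0380 hit True 26.7 [ 0.5842 -0.0499  0.0382] [-1.8  0.2 14.4] open 0.2 grip 7.4
```

```bash
python3 - <<'E' 2>&1 | grep -v unmatched
from job import *
do(np.array([.436,.3715]),.030,1)
E
```

```text
post [0.5453 0.3592 0.03  ] 0.2
post [0.548  0.2739 0.022 ] 0.4
post [0.5417 0.1744 0.0213] 0.0
post [0.436  0.3715 0.0296] 0.8
Traceback (most recent call last):
  File "job.py", line 50, in do
    go([.56,-.14,.15],np.pi/2);S=load();xy=look(near,L);pick(xy);h=insert(np.array(S["holes"][k]),L)
                                                        ~~~~^^^^
  File "job.py", line 13, in pick
    assert not line([*xy,GB],max_speed=.12,guard=8),"touched"
           ^^^^^^^^^^^^^^^^^^^^^^^^^^^^^^^^^^^^^^^^
AssertionError: touched
```

Run:
```python
from job import *
st("now");print(R.from_quat(monitor.get_tcp_rot()).as_matrix().round(3).tolist())
import cv2
a=viewer.read_camera("side")[240:370,180:350,::-1];b=viewer.read_camera("top")[190:280,130:250,::-1]
cv2.imwrite("pics/t2.png",np.hstack([cv2.resize(a,(400,306)),cv2.resize(b,(400,306))]))
```

```text
now 33.3 [0.4362 0.3713 0.0303] [-5.7 -3.9 13.8] open 53.7 grip 6.6
[[0.0, 1.0, -0.001], [1.0, -0.0, -0.001], [-0.001, -0.001, -1.0]]
```

View pics/t2.png

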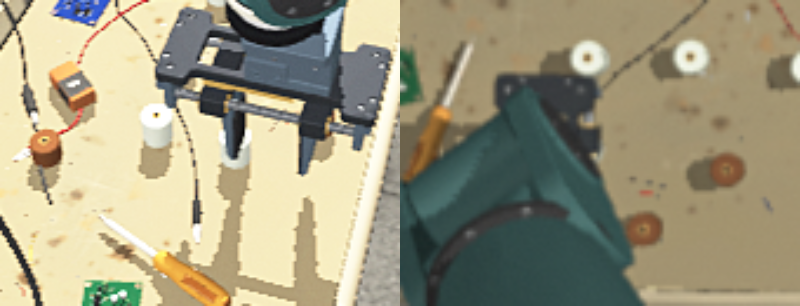

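The side crop shows the far finger resting on the top of post D (crop ~(235,150)): it was knocked aside about 2–3 cm after the look. I'll lift, then look again.

```bash
python3 - <<'E' 2>&1 | grep -v unmatched
from job import *
p=monitor.get_eef_pos();line([p[0],p[1],.11],max_speed=.1)
do(np.array([.45,.365]),.030,1)
E
```

```text
post [0.5452 0.3592 0.03  ] 0.2
post [0.548 0.274 0.022] 0.3
post [0.5417 0.1744 0.0213] 0.0
post [0.4707 0.3614 0.029 ] 1.1
held, first grip 27.8 42.3 [0.4707 0.3615 0.01  ] [0.4 0.9 0.5] open 27.1 grip 30.0
lifted 43.0 [0.4703 0.3612 0.0845] [-0.6  0.5 -0.7] open 27.4 grip 30.0
over hole 45.6 [0.5808 0.0061 0.034 ] [ 0.9 -0.2 -0.1] open 27.3 grip 30.0
first z 0.0224 False
in after 0 46.4 [0.5807 0.0061 0.0224] [ 0.6  1.7 -2.7] open 26.7 grip 30.0
phi 0.05565026609662254 res [[-0.00179191  0.03216631]
 [ 0.00179191 -0.03216631]]
pressed, want z 0.0380 hit True 48.8 [0.5811 0.0061 0.0382] [-2.3  0.1 15. ] open 0.8 grip 7.3
```

```bash
python3 - <<'E' 2>&1 | grep -v unmatched
from job import *
do(np.array([.5452,.3592]),.030,0)
E
```

```text
post [0.5452 0.3592 0.03  ] 0.2
post [0.548  0.2739 0.0219] 0.3
post [0.5417 0.1744 0.0212] 0.0
held, first grip 27.5 58.5 [0.5453 0.3592 0.01  ] [ 0.6  0.5 -0.1] open 26.8 grip 30.0
lifted 59.2 [0.5449 0.359  0.0845] [ 0.1  0.6 -0.7] open 27.4 grip 30.0
over hole 61.5 [0.5777 0.0621 0.034 ] [-0.5 -0.2 -0.6] open 27.2 grip 30.0
first z 0.0224 False
in after 0 62.2 [0.5776 0.062  0.0224] [ 0.9  1.7 -1.5] open 27.3 grip 30.0
phi 0.05586968598331068 res [[ 0.00160151  0.0447978 ]
 [-0.00708308 -0.02021962]
 [ 0.00548156 -0.02457818]]
pressed, want z 0.0380 hit True 64.6 [0.5779 0.0621 0.0382] [-1.9 -0.9 14.5] open 0.3 grip 7.3
```

```bash
python3 - <<'E' 2>&1 | grep -v unmatched
from job import *
do(np.array([.548,.274]),.022,3)
do(np.array([.5417,.1744]),.022,4)
go([.56,-.14,.15],np.pi/2)
for P,e,a,b in posts(): print(P.round(4),round(e*1e3,1))
import cv2
a=viewer.read_camera("side")[140:300,200:340,::-1];b=viewer.read_camera("top")[170:260,250:370,::-1]
cv2.imwrite("pics/t3.png",np.hstack([cv2.resize(a,(400,457)),cv2.resize(b,(400,457))]))
E
```

```text
post [0.548 0.274 0.022] 0.3
post [0.5417 0.1744 0.0213] 0.0
held, first grip 27.7 74.0 [0.548 0.274 0.01 ] [-0.1 -0.1 -0.4] open 26.8 grip 30.0
lifted 74.6 [0.5477 0.2738 0.0845] [-0.  -0.1 -0.1] open 26.6 grip 30.0
over hole 76.5 [0.5219 0.059  0.0341] [-0.3 -0.5 -0.8] open 26.7 grip 30.0
first z 0.0224 False
in after 0 77.2 [0.5217 0.0589 0.0224] [ 0.2  1.2 -1. ] open 26.8 grip 30.0
phi 0.055947450054040365 res [[-0.00351461  0.05074614]
 [-0.01654718 -0.01451463]
 [-0.00833052 -0.01911653]
 [ 0.0283923  -0.01711499]]
pressed, want z 0.0300 hit True 79.8 [0.5221 0.0589 0.0302] [-3.4  0.8 12.6] open 0.3 grip 6.2
post [0.5416 0.1745 0.0214] 0.1
held, first grip 27.9 88.8 [0.5416 0.1745 0.01  ] [-0.6 -0.2  0.5] open 26.8 grip 30.0
lifted 89.4 [0.5412 0.1744 0.0845] [ 0.   0.2 -1.1] open 26.7 grip 30.0
over hole 91.1 [0.525  0.0031 0.0341] [-0.6 -0.7 -0.7] open 26.9 grip 30.0
first z 0.0224 False
in after 0 91.8 [0.5248 0.003  0.0224] [-0.7  1.2 -0.9] open 26.8 grip 30.0
phi 0.055829902632290686 res [[-0.02144863  0.05259487]
 [-0.02790883 -0.0122982 ]
 [-0.01311979 -0.0165324 ]
 [ 0.02323533 -0.00795848]
 [ 0.03924193 -0.01580579]]
pressed, want z 0.0300 hit True 94.3 [0.5252 0.003  0.0302] [-4.   0.3 11.9] open 0.0 grip 6.2
```

View pics/t3.png

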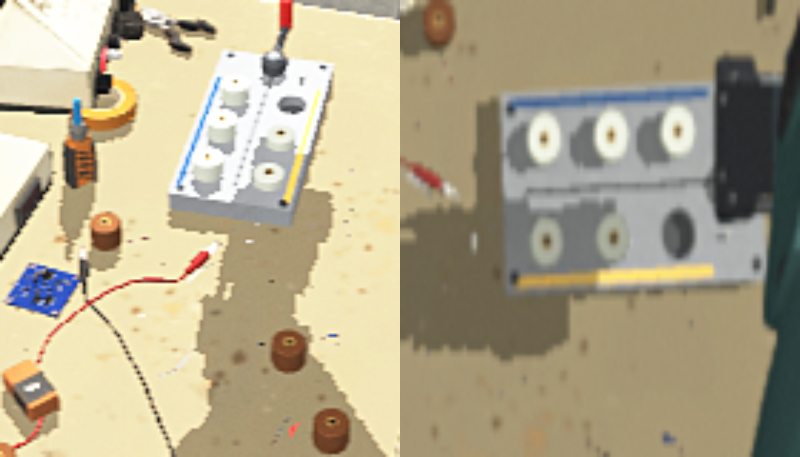

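The view shows three tall posts in the blue row and two short ones in the yellow row, all seated, with no white post left on the bench. Now I'll lock the lever.

```bash
python3 - <<'E' 2>&1 | grep -v unmatched
from lever import *
swing(np.array([.5618,-.162]),0,np.pi/2,.08)
from job import *
go([.50,-.30,.25],np.pi/2)
import cv2
t=viewer.read_camera("top");s=viewer.read_camera("side")
for n,im in(("top",t),("side",s)):
    im=im.astype(int);red=(im[:,:,0]>130)&(im[:,:,1]<80)&(im[:,:,2]<80)
    for c,q,m in blobs(red,4,400):
        P=plane(n,c,.062 if n=="top" else .046)
        if inbench(n,c,.05) and P[1]<0:print(n,"red",c.round(1),P)
print("expected",tip(np.pi/2))
cv2.imwrite("pics/t4.png",np.hstack([cv2.resize(s[130:230,230:350,::-1],(400,333)),cv2.resize(t[170:260,260:370,::-1],(400,333))]))
E
```

```text
above 99.7 [ 0.5618 -0.1619  0.1001] [-0.4 -0.1  0.8] open 55.2 grip 0.0
touch False
gripped 101.2 [ 0.5619 -0.1622  0.0401] [ 0.3 -2.   0.2] open 13.5 grip 12.0
end hit=True 103.8 [ 0.4999 -0.1044  0.0402] [ 4.6 -8.8 -4.8] open 13.4 grip 12.0
open 104.7 [ 0.4988 -0.1035  0.04  ] [-0.4 -0.2 -0.4] open 50.2 grip 0.0
up 105.4 [ 0.4985 -0.1035  0.1195] [-0.7 -0.3 -0.4] open 49.6 grip 0.0
top red [353.5 225.9] [ 0.49883506 -0.10532703  0.062     ]
side red [316.6 159.7] [ 0.49835899 -0.10358073  0.046     ]
side red [235.2 163.6] [ 0.70911056 -0.02609681  0.046     ]
expected [ 0.49852011 -0.10636713]
```

View pics/t4.png

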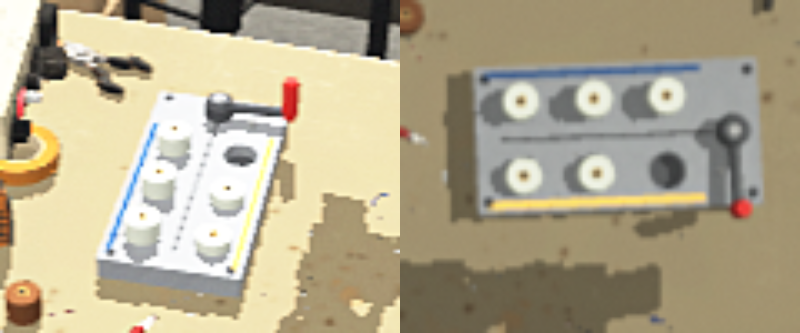

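The lever is at its stop: the handle measures (0.499, -0.105) against an expected (0.4985, -0.106). All five posts are seated.

Run:
```python
from plant import close_job,monitor
print(monitor.get_time_s());print(close_job())
```

```text
106.425
the job is handed in; nothing more can be done
None
```

I handed the job in at 106 s of 210 s: I opened the lever, pressed all five white posts home (three tall in the blue row, two short in the yellow row) and swung the lever back to its stop, but the first finger descent landed on a tall post that had been knocked aside (about 14 N), so I looked again and re-gripped it.

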